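# Offer a heel block up to a cemented shoe

## Robot

A 7-joint arm with a two-finger parallel gripper is mounted at the origin on the work surface. World frame = base frame: x ahead of the robot, y to its left, z up, the work surface at z = 0. Lengths are in m, angles in rad, forces in N, time in s.
With the tool pointing down it reaches from about 0.4 to 0.85 m from the base axis. Payload 6.9 kg.
Tool frame: the origin (TCP) lies between the finger pads; the fingertips stand 22 mm ahead of it and the grasp point (between the pads) lies 3 mm ahead of it (tips_ahead is the distance from the TCP to the fingertips, in m); x points along the fingers, y is the direction in which the jaws open and shut, and the axes are right-handed (so a half turn about x gives the same grasp; the last joint's range is limited). The gripper opens to 85 mm and grips with 20 to 120 N. Pads are 22 mm wide; open, the fingers measure 114 mm over their backs; the gripper's body (76 mm by 85 mm) begins 54 mm behind the grasp point. The pads swing forward as they close: fully open they stand 13 mm farther back than shut.
Start: joints at [-0.995, 0.507, -0.238, 1.5, 0.126, 1.149, -0.155], TCP at [0.284, 0.557, 0.253] pointing down, gripper open.
Joint ranges: [-3.08, 3.08], [-0.24, 2.05], [-1.43, 1.35], [0, 2.5], [-1.52, 4.66], [0.17, 1.96], [-2.89, 2.89]. Speed limits (rad/s): [2.39, 2.39, 3.14, 3.14, 3.14, 3.14, 3.14].

## Interface

Orientations are given as a unit quaternion [w, x, y, z].
In Python, from rig import read_state, camera, camera_model, finish_job, tips_ahead gives the robot as it stands.
- The arm moves only by the tool step_arm, never from a script. Its argument "steps" is a list that holds one entry, the list of rows, each a list of 4 numbers: the shift along the tool's x, y, z in cm, then the turn about the tool's x in degrees. In form: [[[tx, ty, tz, spin], ...]]. A call has 1 to 12 rows; each row shifts and turns the commanded pose from where the row before left it, along the tool's axes as they then stand; what a row does not reach is not made up. A row lasts 1/8 s, in which the tool goes at most 62.5 mm and 10.7 degrees, less where a joint would pass 70% of its speed; a pose out of reach is approached as far as the arm can. A call is refused whole if a number of a shift passes 6.25 or a number of a turn 10.7, either way. A call with a gripper value outside its range is refused whole. "claw" is the opening in per cent of the stroke, from 0 (shut) to 100 (fully open), set as the call begins (left out, the last holds). The fingers move at their own pace and stop on an object; "force" is the grip in N (left out, the last holds). Time passes only in rows, so rows that do not move let the fingers close. It gives the time, the measured TCP pose, the force and the opening at its end, in the units of the state.
- read_state(): the state, without advancing time (a new reading comes with each control period).
- camera(name): name is "scene" or "top" or "wrist"; returns the picture (420x560x3 uint8, red, green, blue); there is no depth.
- camera_model(name): a dict with "K" (3x3 intrinsics, pixels), "k1" (the pictures are not rectified: a ray, as slopes to the right and down, at radius r is drawn at 1 + k1 r^2 times it, then the intrinsics apply), "R" (3x3) and "t" (3): a world point X has camera coordinates R X + t. Camera axes: x right, y down, z forward; pixel columns grow to the right and rows downward; lengths in m; the calibration is good to about 2 mm. A picture is of the moment at which its call begins: read the wrist's pose just before it. camera_model takes no time and is no camera call; for the wrist camera it gives the pose at the moment of the call.
- finish_job(): hands the job in, once; it reports no verdict.
The state is a dict: "clock": time; "q": joint angles; "qvel": joint speeds; "tau": joint torques, N m; "position": TCP position; "tcp_rot": TCP orientation; "wrist_force": force on the tool from outside, world axes, zero at the start; "ft_torque": the same for the moment, N m; "finger_gap": finger opening in m.
Only numpy, scipy, OpenCV 4.12 (cv2) and the standard library are available. Lean on these libraries where they do the work, as an engineer would, in place of code of your own. Each camera call takes 0.05 s, during which the arm holds its last target.

## Task

Pick up the taller of the two heel blocks lying on the wooden board, carry it over the tool rack, and offer it up to the heel seat of the upturned shoe: underside down, the straight edge towards the toe, squarely over the seat and hovering about a centimetre above it. The cement is wet and grabs at a touch, so the block must never touch the shoe; do not strike the rack and leave everything else standing where it is. Finish while still holding the block there, still: do not set it down or let go.

Things in the scene. Friction and masses are not known exactly. Their poses are not given: they have to be found in the camera images.
- heel_tall_center (a point): middle of the TALLER heel block, half-way up: 32 mm high, dark stacked wood with black rubber top, D-shaped from above, 60 mm long (x) by 58 wide (y), loose, 0.06-0.13 kg. x points to the straight edge, 30 mm away; the other end is half-round; z up. Flat sides 58 mm apart run from 1 mm behind this point to the straight edge: grip across y. Lies flat, some 130 mm from the lower block
- heel_tall_under (a point): centre of the underside of the taller block, 16 mm below heel_tall_center, same axes
- heel_tall_breast (a point): middle of the straight edge of the taller block, half-way up: 30 mm from heel_tall_center along its x
- heel_tall: the taller heel block itself; origin at the centre of its underside
- heel_low_center (a point): the LOWER heel block, loose, the same D outline but only 15.5 mm high; the point is its middle. Leave it alone
- board: flat wooden board, fixed, 250 (x) by 150 (y) by 12 mm thick, both heel blocks lie on it; origin at the centre of its underside on the table
- seat (a point): centre of the heel seat, a rough level D-shaped patch (60 x 58 mm) 150 mm above the table on the sole of the upturned dark-blue shoe; x points to the toe, z up. The block belongs over it with its x the same way. From 36 mm ahead the sole rises gently: 9 mm higher at 75 mm, 30 mm higher at 160 mm from this point. Shoe 67 mm wide at the heel, 95 mm at the forepart
- toe (a point): toe end of the shoe's sole, 224 mm ahead of the seat centre, 175 mm above the table
- shoe: the upturned shoe, fixed, on a steel jack with a 190 by 130 mm foot plate; origin on the table below the seat centre, x to the toe
- rack: wooden rack of hand tools, fixed, 300 mm long (its x) by 70 mm wide (its y), handles up to 200 mm high, standing between the board and the shoe (board and shoe may be on either side); origin at the centre of its underside
- rack_top (a point): point over the middle of the rack at the height of its tallest handle, 200 mm above the table; axes as the rack
- glue_tin: tin, 84 mm across, 110 mm high, origin under its centre; leave alone
- water_bottle: clear bottle, 64 mm across, 210 mm high, origin under its centre; leave alone
- jar: glass jar, 68 mm across, 85 mm high, origin under its centre; leave alone
- nail_cup: small steel cup, 52 mm across, 38 mm high, origin under its centre; leave alone
- brush: small brush lying flat, 160 mm long along its x, origin beneath it; leave alone
- hammer: hammer lying flat, along its x, origin beneath it; leave alone
- last: loose wooden shoe last standing sole down, 260 mm long, its origin on the table at the heel, 36 mm from the heel end, x to the toe, about 90 mm high; leave alone

How it is judged:
On the way, in this order (a step that is already met when the one before it is completed fails the run):
1. the taller block is held in the fingers, clear of the board (contact force between the fingers and heel_tall above 1 N and z of heel_tall_under in the frame of board above 0.04 m), for 0.1 s.
2. the held block passes over the tool rack, its underside above the tallest handle (contact force between the fingers and heel_tall above 1 N and z of heel_tall_under in the frame of rack_top above 0 m and x of heel_tall_under in the frame of rack_top between -0.2 and 0.2 m and y of heel_tall_under in the frame of rack_top between -0.05 and 0.05 m), for 0.04 s.
At the end, for the whole second after the job is handed in: The taller block is held still in the fingers, underside 4 to 18 mm above the heel seat, centred within 8 mm, straight edge to the toe and square within 8 degrees, level within 5.7 degrees; neither it nor the robot touches the shoe (contact force between the fingers and heel_tall above 1 N and z of heel_tall_under in the frame of seat between 0.004 and 0.018 m and horizontal distance between heel_tall_under and seat below 0.008 m and x of heel_tall_breast in the frame of seat above 0 m and angle between the x axis of heel_tall_center and the x axis of seat, either way round below 0.14 rad and angle between heel_tall_center's own z axis and vertical below 0.1 rad and contact force between each of heel_tall, the arm, the fingers and shoe below 0.05 N and linear speed of heel_tall below 0.02 m/s); the arm keeps its last pose, push and grip.
It fails at once if the block touches the cemented shoe (contact force between heel_tall and shoe above 0.3 N).
It fails at once if the tool rack is struck (contact force between any of the arm, the fingers, heel_tall and rack above 2 N).
It fails at once if something else is moved by more than 30 mm (distance of any of heel_low_center, glue_tin, water_bottle, jar, nail_cup, brush, hammer, last from where it was at the start of the episode above 0.03 m).
It also fails if it takes over 43 s, if anything falls off the work surface, if the arm or the gripper's body presses on something with over 40 N, if the wrist force passes 120 N, or if a joint passes its speed limit or range.

## Working session

There is one attempt and no reset: what is moved stays moved. The work goes in short steps, Python scripts to look and compute and a tool call to move; the robot and the scene stay as the last step left them, time stands still between calls to the robot, and variables do not carry over. Pictures are saved under pics/ and viewed, and the job is handed in when it is done.

Besides the shell and the picture viewer there is one more tool, called after "Emit:" by a JSON object that holds its "op" and its "data". step_arm: Moves the arm, as the interface text tells. Its arguments: {"type":"object","properties":{"steps":{"type":"array","items":{"type":"array","items":{"type":"array","items":{"type":"number"}}}},"claw":{"type":"number"},"force":{"type":"number"}},"required":["steps"]}

```bash
mkdir -p pics; ls
python3 - <<'E'
from rig import *
import cv2,numpy as np
s=read_state();print(s)
for n in ["scene","top","wrist"]:
    m=camera_model(n)
    print(n,m)
    im=camera(n);cv2.imwrite(f"pics/{n}0.png",im[:,:,::-1])
print(tips_ahead if not callable(tips_ahead) else tips_ahead())
E
```

```text
pics
{'clock': 0.0, 'q': array([-0.99450723,  0.50832372, -0.23752028,  1.5011284 ,  0.12567795,
        1.14888209, -0.15477495]), 'qvel': array([-2.23886673e-03,  1.97306255e-05, -1.34270631e-04,  3.06592484e-04,
        9.93093099e-04,  7.17206663e-04, -2.42118545e-04]), 'tau': array([-4.10198991e-04, -6.20609021e+01, -2.18697354e+00, -2.49655044e+01,
        1.26746879e-02,  1.20242688e-02,  5.50278799e-05]), 'position': array([0.28335062, 0.55656671, 0.25243977]), 'tcp_rot': array([ 0.68746875,  0.16430148,  0.68774843, -0.16551087]), 'wrist_force': array([ 0.05873115,  0.56059032, -0.82350297]), 'ft_torque': array([-0.04994108, -0.0387685 , -0.0010066 ]), 'finger_gap': 0.0852757198028266}
scene {'K': array([[468.12203074,   0.        , 280.36918926],
       [  0.        , 468.12203074, 214.35970806],
       [  0.        ,   0.        ,   1.        ]]), 'k1': -0.004833255123862703, 'R': array([[-0.8425295 ,  0.53864169, -0.00302776],
       [ 0.41334243,  0.64291495, -0.64483207],
       [-0.34538684, -0.54454154, -0.76431828]]), 't': array([ 0.46686071, -0.16092664,  2.03064584])}
top {'K': array([[546.33679977,   0.        , 286.94272247],
       [  0.        , 546.33679977, 211.84790435],
       [  0.        ,   0.        ,   1.        ]]), 'k1': -0.22022598337880298, 'R': array([[ 0.01202433, -0.99990799,  0.00627945],
       [-0.98983195, -0.01279283, -0.14166526],
       [ 0.14173255, -0.00451217, -0.9898947 ]]), 't': array([-0.00218021,  0.58845263,  1.85161464])}
wrist {'K': array([[376.95964776,   0.        , 279.08268282],
       [  0.        , 376.95964776, 208.99944323],
       [  0.        ,   0.        ,   1.        ]]), 'k1': 0.02542605729438898, 'R': array([[ 0.45379736,  0.89110296, -0.00186403],
       [ 0.86115565, -0.43800692,  0.25799395],
       [ 0.22908272, -0.1186822 , -0.96614473]]), 't': array([-0.62476875, -0.0349719 ,  0.37883053])}
0.022
```

View pics/scene0.png

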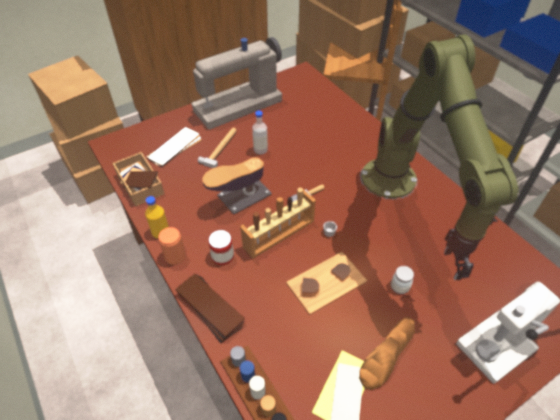

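View pics/top0.png

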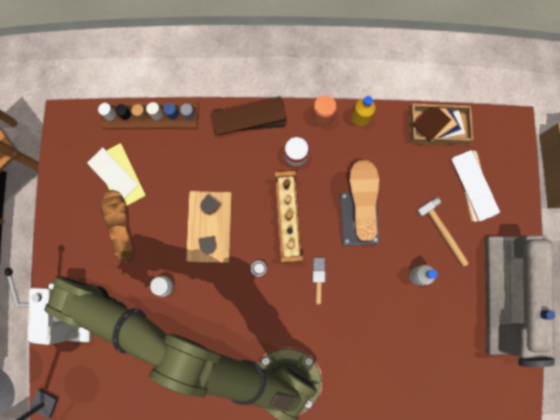

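View pics/wrist0.png

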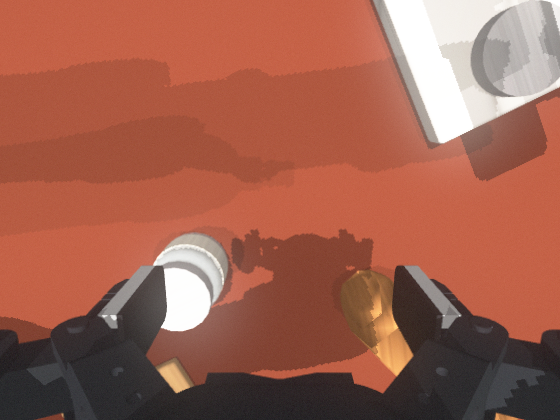

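The top view shows the board at about (209,227) with blocks at (210,205) and (207,245). The rack is at (289,218), and the shoe has its heel at (366,230) and its toe at (363,165). I'll zoom in on these.

Run:
```python
import cv2,numpy as np
t=cv2.imread('pics/top0.png');s=cv2.imread('pics/scene0.png')
a=cv2.resize(t[185:270,180:245],None,fx=6,fy=6,interpolation=cv2.INTER_CUBIC)
b=cv2.resize(t[150:255,330:395],None,fx=5,fy=5,interpolation=cv2.INTER_CUBIC)
h=max(a.shape[0],b.shape[0]);c=np.zeros((h,a.shape[1]+b.shape[1],3),np.uint8);c[:a.shape[0],:a.shape[1]]=a;c[:b.shape[0],a.shape[1]:]=b
cv2.imwrite('pics/topz.png',c)
a=cv2.resize(s[245:315,280:370],None,fx=5,fy=5,interpolation=cv2.INTER_CUBIC)
b=cv2.resize(s[150:220,195:275],None,fx=4,fy=4,interpolation=cv2.INTER_CUBIC)
h=max(a.shape[0],b.shape[0]);c=np.zeros((h,a.shape[1]+b.shape[1],3),np.uint8);c[:a.shape[0],:a.shape[1]]=a;c[:b.shape[0],a.shape[1]:]=b
cv2.imwrite('pics/scenez.png',c)
```

```text
(no output)
```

View pics/topz.png

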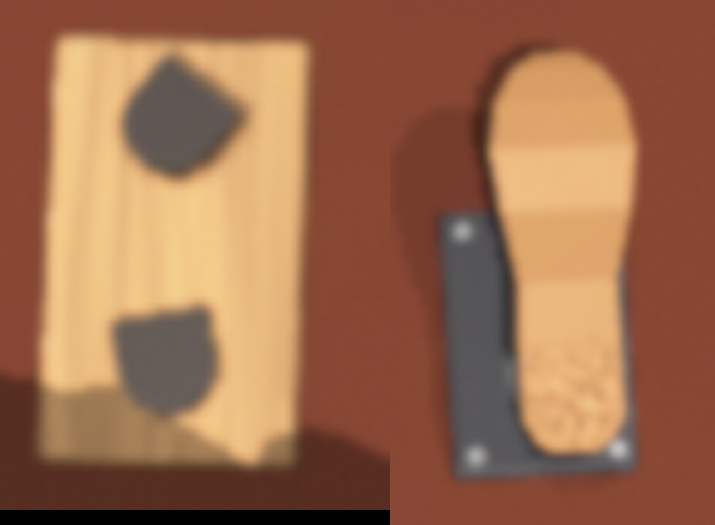

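View pics/scenez.png

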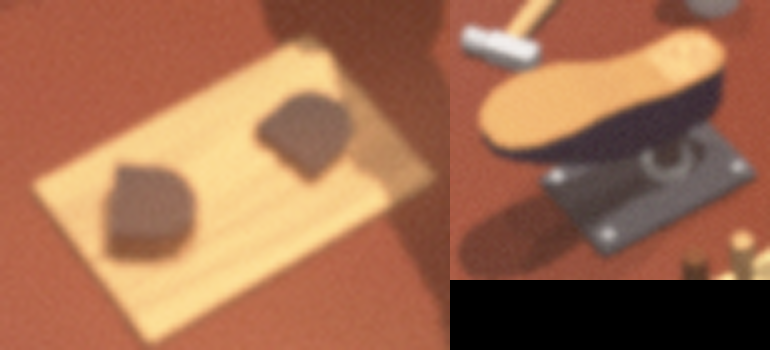

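The left block in the scene view, at the far end, shows the larger side face. It is the one at top-view pixel (210,205), so that is the taller block. Next I'll measure it and the seat.

```bash
cat > h.py <<'E'
import numpy as np,cv2
from rig import *
def ray(m,uv):
    uv=np.atleast_2d(np.asarray(uv,float))
    d=np.array([m['k1'],0,0,0,0.])
    p=cv2.undistortPoints(uv.reshape(-1,1,2),m['K'],d).reshape(-1,2)
    v=np.c_[p,np.ones(len(p))]@m['R']
    return -m['R'].T@m['t'],v
def plane(m,uv,z):
    c,v=ray(m,uv); return c+v*((z-c[2])/v[:,2])[:,None]
def proj(m,X):
    X=np.atleast_2d(X)
    r,_=cv2.Rodrigues(m['R'])
    return cv2.projectPoints(X.astype(float),r,m['t'],m['K'],np.array([m['k1'],0,0,0,0.]))[0].reshape(-1,2)
def axes(q):
    w,x,y,z=q
    from scipy.spatial.transform import Rotation as Ro
    return Ro.from_quat([x,y,z,w]).as_matrix()
def yaw(R): return np.degrees(np.arctan2(R[1],R[0]))
E
python3 - <<'E'
from h import *
t=cv2.imread('pics/top0.png');m=camera_model('top')
hsv=cv2.cvtColor(t,cv2.COLOR_BGR2HSV)
roi=np.zeros(t.shape[:2],np.uint8);roi[190:222,190:230]=1
gray=t.max(axis=2)
mask=((gray<150)&(roi>0)).astype(np.uint8)
cs,_=cv2.findContours(mask,cv2.RETR_EXTERNAL,cv2.CHAIN_APPROX_NONE)
c=max(cs,key=cv2.contourArea)[:,0]
P=plane(m,c,0.044)[:,:2]
print('area mm2',cv2.contourArea(P.astype(np.float32))*1e6,P.min(0),P.max(0))
Mo=cv2.moments(P.astype(np.float32));print('centroid',Mo['m10']/Mo['m00'],Mo['m01']/Mo['m00'])
print('corners',plane(m,[[180+175/6-.4,185+55/6-.4],[180+243/6-.4,185+115/6-.4]],0.044))
# seat region: zoomed pts /5
def z(u,v): return [330+(u-390)/5-.4,150+v/5-.4]
print('seat rear',plane(m,[z(572,455)],.15),'sides',plane(m,[z(518,390),z(627,390)],.15))
print('toe',plane(m,[z(562,50)],.175))
ct=[(293,178),(289,218)]
print('rack ends approx',plane(m,[[286,173],[291,260]],.1))
# board corners
print(plane(m,[[180+x/6,185+y/6] for x,y in [(57,36),(308,42),(297,465),(40,460)]],.012))
# shoe axis: sole mask
mk=cv2.inRange(hsv,(8,90,150),(22,255,255));mk[:150]=0;mk[250:]=0;mk[:,:335]=0;mk[:,395:]=0
for r in range(158,245,6):
    xs=np.where(mk[r])[0]
    if len(xs):
        zz=.15 if r>222 else .15+.03*(222-r)/64
        print(r,xs.min(),xs.max(),plane(m,[[ (xs.min()+xs.max())/2,r]],zz)[0].round(4))
E
```

```text
area mm2 2869.156944340645 [0.57708662 0.23832139] [0.64402372 0.30511792]
centroid 0.6099329108184133 0.27520933399184244
corners [[0.64838508 0.27891473 0.044     ]
 [0.61352226 0.23799634 0.044     ]]
seat rear [[ 0.48156242 -0.25332398  0.15      ]] sides [[ 0.52385592 -0.21795444  0.15      ]
 [ 0.52463854 -0.29001319  0.15      ]]
toe [[ 0.74623355 -0.24557187  0.175     ]]
rack ends approx [[ 0.71336459  0.01022859  0.1       ]
 [ 0.41869066 -0.00999861  0.1       ]]
[[0.66326172 0.35309606 0.012     ]
 [0.66126795 0.20308069 0.012     ]
 [0.41167719 0.20320977 0.012     ]
 [0.4118255  0.354282   0.012     ]]
164 354 373 [ 0.7308 -0.2434  0.1772]
170 351 377 [ 0.7113 -0.2452  0.1744]
176 350 379 [ 0.6918 -0.247   0.1716]
182 350 379 [ 0.6723 -0.2472  0.1687]
188 351 379 [ 0.6529 -0.249   0.1659]
194 353 378 [ 0.6335 -0.2509  0.1631]
200 354 376 [ 0.614  -0.2495  0.1603]
206 355 375 [ 0.5945 -0.2497  0.1575]
212 355 375 [ 0.5751 -0.25    0.1547]
218 355 375 [ 0.5556 -0.2502  0.1519]
224 356 376 [ 0.5361 -0.2537  0.15  ]
230 356 376 [ 0.5163 -0.2535  0.15  ]
236 358 374 [ 0.4966 -0.2534  0.15  ]
```

```bash
cat >> h.py <<'E'
def plan(target,yawy):
    s=read_state();R=axes(s['tcp_rot']);d=np.asarray(target)-s['position']
    y=yaw(R[:,1]);dy=(yawy-y+90)%180-90
    print('clock',s['clock'],'pos',s['position'].round(4),'yaw of tool y',y.round(2),'tilt',np.degrees(np.arccos(-R[2,0])).round(2),'spin needed',-dy.round(2))
    print('shift tool cm',(R.T@d*100).round(2),'q6',s['q'][6].round(2),'gap',s['finger_gap'].round(4),'F',s['wrist_force'].round(2))
    return R
E
python3 - <<'E'
from h import *
R=plan([.608,.277,.25],49.5);print(R.round(3))
m=camera_model('wrist');print('cam pos',-m['R'].T@m['t'])
E
```

```text
clock 0.15 pos [0.2834 0.5567 0.2526] yaw of tool y 63.03 tilt 0.08 spin needed 13.53Traceback (most recent call last):
  File "<stdin>", line 2, in <module>
  File "h.py", line 24, in plan
    print('shift tool cm',(R.T@d*100).round(2),'q6',s['q'][6].round(2),'gap',s['finger_gap'].round(4),'F',s['wrist_force'].round(2))
                                                                             ^^^^^^^^^^^^^^^^^^^^^
AttributeError: 'float' object has no attribute 'round'
```

```bash
sed -i "s/s\['finger_gap'\].round(4)/round(float(s['finger_gap']),4)/" h.py
python3 - <<'E'
from h import *
R=plan([.608,.277,.25],49.5);print(R.round(3))
m=camera_model('wrist');c=-m['R'].T@m['t'];print('cam rel in tool',R.T@(c-read_state()['position']), 'fwd in tool',R.T@m['R'][2])
E
```

```text
clock 0.15 pos [0.2834 0.5567 0.2526] yaw of tool y 63.03 tilt 0.08 spin needed 13.53
shift tool cm [  0.28 -10.2   41.62] q6 -0.15 gap 0.085 F [ 0.2  -0.23  0.26]
[[-0.001  0.454  0.891]
 [-0.001  0.891 -0.454]
 [-1.    -0.001 -0.   ]]
cam rel in tool [-0.12134179  0.00070183 -0.06384479] fwd in tool [ 9.66146744e-01 -3.40878237e-04  2.57992931e-01]
```

Emit:
{"op": "step_arm", "data": {"steps": [[[0,-0.6,2.4,0],[0,-1.0,4.2,0],[0,-1.2,5,0],[0,-1.2,5,0],[0,-1.2,5,0],[0,-1.2,5,0],[0,-1.2,5,0],[0,-1.2,5,3.5],[0,-0.8,3.5,5],[0,-0.5,1.5,5],[0,0,0,0],[0,0,0,0]]], "claw": 100, "force": 40}}

```text
clock: 1.65
position: [0.6042, 0.2767, 0.2532]
tcp_rot: [0.663, 0.244, 0.664, -0.243]
wrist_force: [-0.1, 0.4, 0.6]
finger_gap: 0.0856
```

```bash
cat > look.py <<'E'
import sys
from h import *
n=sys.argv[1]
R=plan([.608,.277,.25],49.5)
m=camera_model('wrist');im=camera('wrist')[:,:,::-1]
np.savez(f'pics/{n}.npz',**m);cv2.imwrite(f'pics/{n}.png',im)
E
python3 look.py w1
```

```text
clock 1.65 pos [0.6042 0.2767 0.2532] yaw of tool y 49.69 tilt 0.07 spin needed 0.19
shift tool cm [0.32 0.27 0.27] q6 0.34 gap 0.0856 F [-0.08  0.44  0.58]
```

View pics/w1.png

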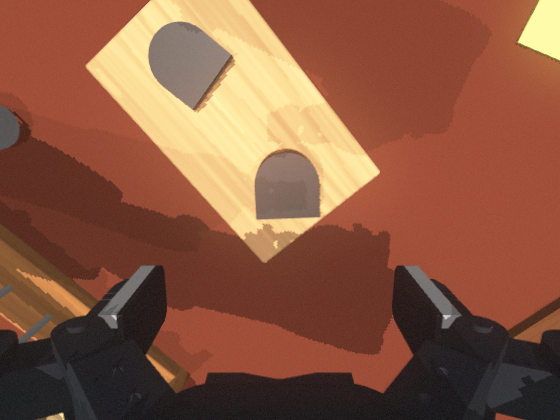

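The block is centred at about (288,185), with its straight edge on row 218 from column 257 to 320. It is aligned with the jaws. I'll check the outline and height numerically for both blocks.

Run:
```python
from h import *
im=cv2.imread('pics/w1.png');m=dict(np.load('pics/w1.npz'))
hsv=cv2.cvtColor(im,cv2.COLOR_BGR2HSV);print(hsv[190,288],hsv[160,300],hsv[60,190],hsv[130,290],hsv[100,215])
mk=((hsv[...,1]<90)&(hsv[...,2]<150)).astype(np.uint8);mk[225:]=0;mk[:,:100]=0
mk=cv2.morphologyEx(mk,cv2.MORPH_OPEN,np.ones((3,3)))
cs,_=cv2.findContours(mk,cv2.RETR_EXTERNAL,cv2.CHAIN_APPROX_NONE)
o=im.copy()
for c in cs:
    if cv2.contourArea(c)<800: continue
    c=c[:,0];cv2.drawContours(o,[c],-1,(0,255,0),1)
    for z in (.0275,.044):
        P=plane(m,c,z)[:,:2].astype(np.float32)
        M=cv2.moments(P);r=cv2.minAreaRect(P)
        print(z,'area',cv2.contourArea(P)*1e6,'cent',M['m10']/M['m00'],M['m01']/M['m00'],'rect',np.round(r[0],4),np.round(r[1],4),round(r[2],2))
cv2.imwrite('pics/w1z.png',cv2.resize(o[0:270,90:390],None,fx=2,fy=2,interpolation=cv2.INTER_CUBIC))
```

```text
[ 12  70 131] [ 10  73 146] [ 10  45 142] [ 17 117 241] [ 25  73 254]
0.0275 area 2635.1396027535225 cent 0.6203627574462476 0.2751363190534905 rect [0.616  0.2768] [0.0594 0.0554] 51.61
0.044 area 2390.587332446348 cent 0.6173057941439759 0.2772114226838887 rect [0.6132 0.2788] [0.0565 0.0527] 51.61
0.0275 area 2507.5140546855223 cent 0.4703588219192659 0.2819120930851349 rect [0.4689 0.2819] [0.0534 0.057 ] 9.06
0.044 area 2274.8058993644627 cent 0.4744318188797602 0.28366513163873075 rect [0.473  0.2836] [0.0508 0.0543] 9.06
```

View pics/w1z.png

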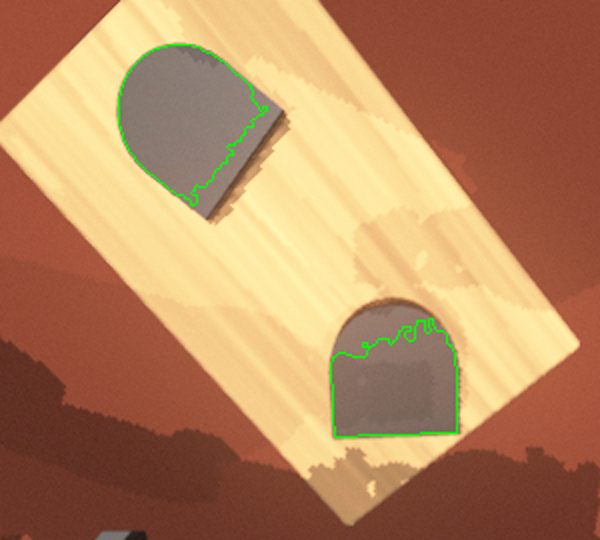

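The outline width hints that this block could be the lower one, so I'll settle it by triangulating the top corners of both blocks between the views.

Run:
```python
from h import *
w=dict(np.load('pics/w1.npz'));t=camera_model('top');s=camera_model('scene')
wp={'A1':(333,437),'A2':(459,433),'B1':(282,111),'B2':(205,216)}
wp={k:(90+a/2-.25,b/2-.25) for k,(a,b) in wp.items()}
for k,p in wp.items():
    print(k,[plane(w,[p],z)[0].round(4) for z in (.0275,.044)])
    for n,mm in(('top',t),('scene',s)):
        for z in (.0275,.044): print('  ',n,z,proj(mm,plane(w,[p],z)).round(1)[0])
for z in (.0275,.044):
    for a in 'AB': print(a,z,np.linalg.norm(plane(w,[wp[a+'1']],z)-plane(w,[wp[a+'2']],z)))
a=[]
for n,mm,(x0,y0,x1,y1) in(('scene',s,(285,250,365,310)),):
    im=cv2.imread(f'pics/{n}0.png')
    k=9
    o=cv2.resize(im[y0:y1,x0:x1],None,fx=k,fy=k,interpolation=cv2.INTER_CUBIC)
    for kk,p in wp.items():
        for z,c in((.0275,(0,0,255)),(.044,(0,255,0))):
            q=proj(mm,plane(w,[p],z))[0];q=((q-[x0,y0]+.5)*k).astype(int);cv2.circle(o,tuple(map(int,q)),3,c,-1)
    cv2.imwrite('pics/tri.png',o)
```

```text
A1 [array([0.6192, 0.2364, 0.0275]), array([0.6162, 0.2403, 0.044 ])]
   top 0.0275 [221.1 202.9]
   top 0.044 [219.5 203. ]
   scene 0.0275 [300.7 278.7]
   scene 0.044 [302.2 276.6]
A2 [array([0.6567, 0.2837, 0.0275]), array([0.6519, 0.2854, 0.044 ])]
   top 0.0275 [208.1 192.2]
   top 0.044 [207.  192.8]
   scene 0.0275 [299.4 293.5]
   scene 0.044 [301.  290.7]
B1 [array([0.4957, 0.3156, 0.0275]), array([0.4986, 0.3158, 0.044 ])]
   top 0.0275 [197.6 237.6]
   top 0.044 [196.8 236.3]
   scene 0.0275 [341.9 278.7]
   scene 0.044 [341.7 276.6]
B2 [array([0.5057, 0.2605, 0.0275]), array([0.5081, 0.2632, 0.044 ])]
   top 0.0275 [213.4 235. ]
   top 0.044 [212.  233.8]
   scene 0.0275 [330.4 269. ]
   scene 0.044 [330.7 267.3]
A 0.0275 0.06038686066581302
B 0.0275 0.05606837163835944
A 0.044 0.05751656497380947
B 0.044 0.05340334146794118
```

View pics/tri.png

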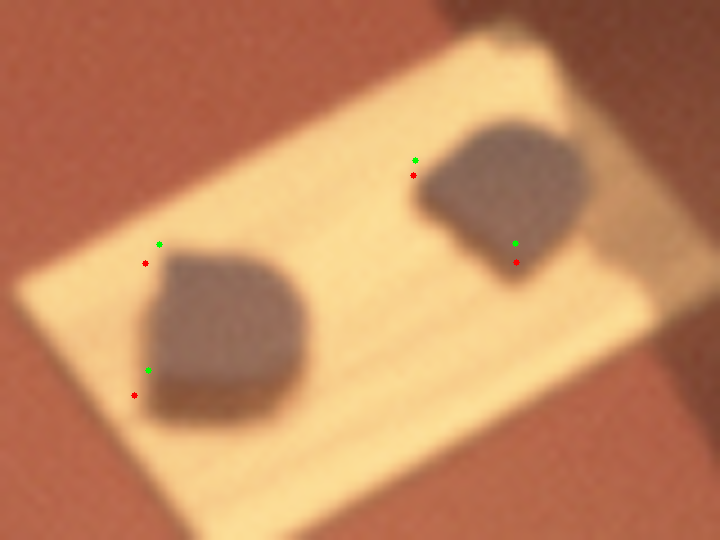

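The triangulation settles it. A (left in the scene, nearest the jaws) is the taller block: its edge is 57.5 mm at the tall height and its corners fit. Its centre is about (0.6105, 0.2815) and its x axis is at about -38.4°. I'll grip the flats 13 mm ahead of the centre.

Run:
```python
from h import *
plan([.6205,.2735,.042],51.6)
```

```text
clock 1.7 pos [0.6041 0.2769 0.2533] yaw of tool y 49.71 tilt 0.07 spin needed -1.89
shift tool cm [21.13  0.8   1.49] q6 0.34 gap 0.0857 F [-0.61  0.6  -0.07]
```

Emit:
{"op": "step_arm", "data": {"steps": [[[2,0.4,0.8,-1.9],[5,0.4,0.7,0],[5,0,0,0],[4,0,0,0],[2,0,0,0],[0,0,0,0],[0,0,0,0]]]}}

```text
clock: 2.58
position: [0.6222, 0.272, 0.0736]
tcp_rot: [0.668, 0.233, 0.667, -0.233]
wrist_force: [0.6, 0.2, -0.4]
finger_gap: 0.0853
```

```bash
sed -i 's/^R=plan.*/R=plan([.6205,.2735,.042],51.6)/' look.py; python3 look.py w2
```

```text
clock 2.575 pos [0.6222 0.272  0.0736] yaw of tool y 51.48 tilt 0.04 spin needed -0.12
shift tool cm [ 3.16  0.01 -0.23] q6 0.36 gap 0.0853 F [ 0.61  0.17 -0.41]
```

View pics/w2.png

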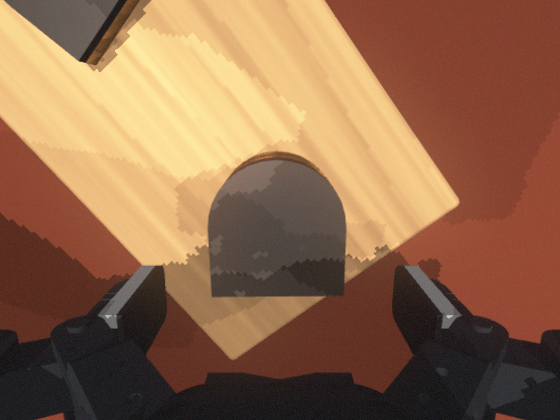

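The block sits centred between the jaws, its straight edge on row 296 from column 212 to 344. I'll refine its position from this view.

Run:
```python
from h import *
w=dict(np.load('pics/w2.npz'))
P=plane(w,[[211.5,297],[344.5,295.5]],.044);e=P[1]-P[0];print(np.linalg.norm(e),yaw(e))
e/=np.linalg.norm(e);x=np.array([e[1],-e[0],0]);print('x yaw',yaw(x));c=P.mean(0)-.03*x;print('center',c)
r=plane(w,[[275,157]],.044);print('rear',(r-c)@x)
plan(c+.013*x+[0,0,-.002],yaw(e))
```

```text
0.05863563261124191 52.16177169940704
x yaw -37.83822830059297
center [0.61134235 0.28077424 0.044     ]
rear [-0.03133019]
clock 2.625 pos [0.6225 0.2721 0.0742] yaw of tool y 51.46 tilt 0.1 spin needed -0.7
shift tool cm [ 3.22 -0.01 -0.11] q6 0.36 gap 0.0855 F [ 0.6   0.99 -0.13]
```

Emit:
{"op": "step_arm", "data": {"steps": [[[1.6,0,-0.1,-0.7],[1.6,0,0,0],[0,0,0,0],[0,0,0,0]]]}}

```text
clock: 3.12
position: [0.6211, 0.2723, 0.0411]
tcp_rot: [0.669, 0.229, 0.669, -0.23]
wrist_force: [-0.2, -0.4, 0.1]
finger_gap: 0.0854
```

Emit:
{"op": "step_arm", "data": {"steps": [[[0,0,0,0],[0,0,0,0],[0,0,0,0],[0,0,0,0],[0,0,0,0],[0,0,0,0],[0,0,0,0],[0,0,0,0]]], "claw": 0, "force": 45}}

```text
clock: 4.12
position: [0.6215, 0.2725, 0.042]
tcp_rot: [0.669, 0.23, 0.668, -0.229]
wrist_force: [-1.0, 0.1, 6.1]
finger_gap: 0.057
```

Emit:
{"op": "step_arm", "data": {"steps": [[[-1,0,0,0],[-3,0,0,0],[-4,0,0,0],[-5,0,0,0],[-6,0,0,0],[-5,0,0,0],[-3,0,0,0],[0,0,0,0],[0,0,0,0]]]}}

```text
clock: 5.25
position: [0.6205, 0.2721, 0.3102]
tcp_rot: [0.668, 0.229, 0.669, -0.23]
wrist_force: [-0.4, 0.4, -1.4]
finger_gap: 0.0572
```

```bash
python3 look.py w3
python3 - <<'E'
from h import *
im=camera('scene')[:,:,::-1];cv2.imwrite('pics/s3.png',im)
E
```

```text
clock 5.25 pos [0.6205 0.2721 0.3102] yaw of tool y 52.13 tilt 0.11 spin needed 0.53
shift tool cm [26.82  0.16 -0.06] q6 0.4 gap 0.0572 F [-0.45  0.39 -1.43]
```

View pics/w3.png

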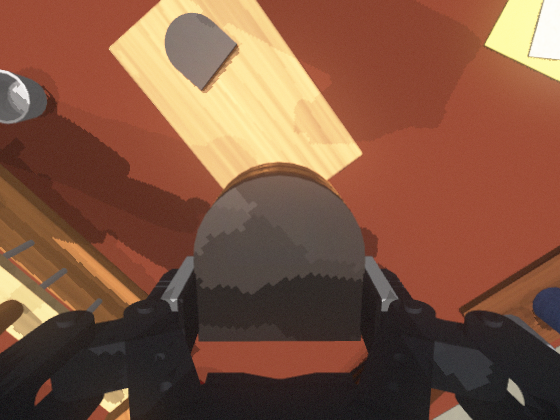

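View pics/s3.png

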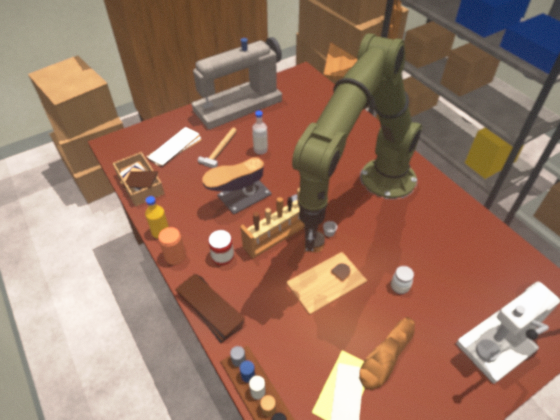

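The taller block is held square: its top edge is on row 341 from column 199 to 360, and the lower block hasn't moved. Next I carry it across the rack with the underside at z of about 0.28, towards a point ahead of the seat where the camera can see the seat.

Emit:
{"op": "step_arm", "data": {"steps": [[[0,-2.1,1.4,0],[0,-3.7,2.5,0],[0,-4.5,3.1,0],[0,-4.5,3.1,0],[0,-4.5,3.1,0],[0,-4.5,3.1,0],[0,-4.5,3.1,0],[0,-4.5,3.1,0],[0,-4.5,3.1,0],[0,-3.7,2.5,0],[0,-2.1,1.4,0],[0,0,0,0]]]}}

```text
clock: 6.85
position: [0.5872, -0.253, 0.3103]
tcp_rot: [0.668, 0.231, 0.669, -0.232]
wrist_force: [-0.7, 0.8, -0.8]
finger_gap: 0.057
```

Emit:
{"op": "step_arm", "data": {"steps": [[[0,0,0,-5],[0,0,0,-8],[0,0,0,-8],[0,0,0,-8],[0,0,0,-7],[0,0,0,-4],[0,0,0,0],[0,0,0,0],[0,0,0,0]]]}}

```text
clock: 7.98
position: [0.5893, -0.2487, 0.3112]
tcp_rot: [0.707, -0.013, 0.707, 0.013]
wrist_force: [0.1, -0.2, -1.2]
finger_gap: 0.0568
```

```bash
sed -i 's/^R=plan.*/R=plan([.585,-.25,.31],92)/' look.py; python3 look.py w4
```

```text
clock 7.975 pos [ 0.5893 -0.2487  0.3112] yaw of tool y 92.09 tilt 0.01 spin needed 0.09
shift tool cm [ 0.12 -0.12 -0.43] q6 1.87 gap 0.0568 F [ 0.14 -0.15 -1.22]
```

View pics/w4.png

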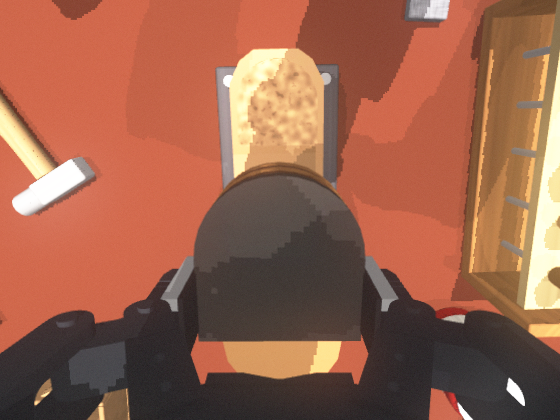

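The heel seat is visible: the rough patch runs about rows 50–143 and columns 230–325. The block is still held. I'll zoom in and measure.

Run:
```python
from h import *
im=cv2.imread('pics/w4.png')
o=cv2.resize(im[35:195,205:350],None,fx=5,fy=5,interpolation=cv2.INTER_CUBIC)[:600]
cv2.imwrite('pics/w4z.png',cv2.resize(im[35:195,205:350],None,fx=3.7,fy=3.7,interpolation=cv2.INTER_CUBIC))
```

```text
(no output)
```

View pics/w4z.png

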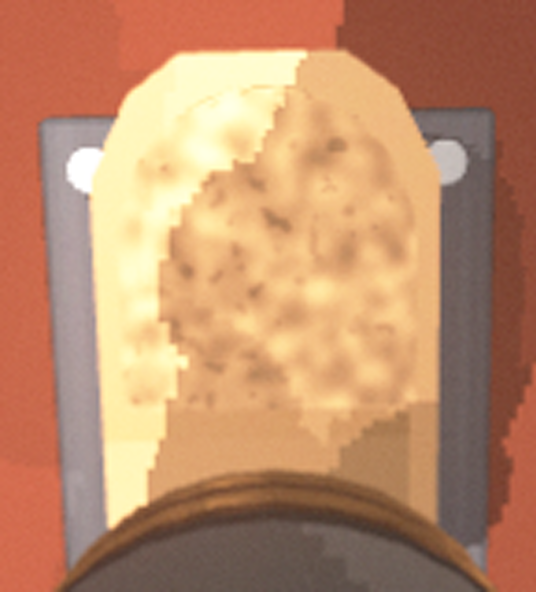

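```bash
cat > seat.py <<'E'
from h import *
w=dict(np.load('pics/w4.npz'))
f=lambda a:[[205+(x+.5)/3.7-.5,35+(y+.5)/3.7-.5] for x,y in a]
n=['rear','fl','fr','pl','pr','shl1','shl2','shr1','shr2']
P=plane(w,f([(270,86),(125,403),(412,408),(119,260),(414,260),(93,190),(103,430),(438,175),(439,430)]),.15)
for a,b in zip(n,P):print(a,b.round(4))
fm=(P[1]+P[2])/2
print('front mid',fm.round(4),'len',np.linalg.norm((fm-P[0])[:2]))
e=P[1]-P[2];print('x yaw from front edge',yaw(e)-90,'width',np.linalg.norm(P[3]-P[4]))
print('yaw sides',yaw(P[6]-P[5]),yaw(P[8]-P[7]),'width',np.linalg.norm(P[5]-P[7]))
print('seat',(fm+P[0])/2)
# grasped block in w3 tool frame
w3=dict(np.load('pics/w3.npz'))
from scipy.spatial.transform import Rotation as Ro
Rt=axes([.6685,.2295,.6685,-.2297]);pos=np.array([.6205,.2721,.3102])
Q=plane(w3,[[199,341],[360.5,341]],.3122);print('edge len',np.linalg.norm(Q[1]-Q[0]))
L=(Q-pos)@Rt;print('block edge in tool',L.round(4),'tilt deg',np.degrees((L[1,2]-L[0,2])/(L[1,1]-L[0,1])))
r=plane(w3,[[280,176]],.3122);print('rear z',((r-pos)@Rt).round(4))
E
python3 seat.py
```

```text
rear [ 0.4918 -0.2533  0.15  ]
fl [ 0.5519 -0.2803  0.15  ]
fr [ 0.5508 -0.2228  0.15  ]
pl [ 0.5244 -0.2816  0.15  ]
pr [ 0.5223 -0.2242  0.15  ]
shl1 [ 0.5117 -0.2867  0.15  ]
shl2 [ 0.5574 -0.2846  0.15  ]
shr1 [ 0.5065 -0.2206  0.15  ]
shr2 [ 0.555  -0.2171  0.15  ]
front mid [ 0.5514 -0.2515  0.15  ] len 0.05954881531410967
x yaw from front edge -178.90572926404855 width 0.05750020489744143
yaw sides 2.571464064025246 4.116970328179711 width 0.06633594935400279
seat [ 0.52159339 -0.25242494  0.15      ]
edge len 0.05808368995277436
block edge in tool [[-0.002  -0.028   0.017 ]
 [-0.002   0.0301  0.0169]] tilt deg -0.11000570467265221
rear z [[-0.002   0.0011 -0.0431]]
```

The patch measures 59.5 × 57.5 mm, which matches the description. The seat is at (0.5216, −0.2524) with yaw about 2.2°. The block's centre sits 13 mm behind the TCP.

```bash
python3 -c "
from h import *
plan([.5345,-.2525,.192],92.2)"
```

```text
clock 8.025 pos [ 0.5893 -0.2488  0.3112] yaw of tool y 92.1 tilt 0.01 spin needed -0.1
shift tool cm [11.92 -0.17 -5.48] q6 1.87 gap 0.0572 F [-0.47 -0.72 -0.61]
```

Emit:
{"op": "step_arm", "data": {"steps": [[[0,0,-1.5,0],[0,-0.2,-2.5,-0.1],[1,0,-1.5,0],[2.5,0,0,0],[2.5,0,0,0],[2,0,0,0],[1,0,0,0],[0,0,0,0],[0,0,0,0],[0,0,0,0]]]}}

```text
clock: 9.28
position: [0.5348, -0.2532, 0.2221]
tcp_rot: [0.707, -0.014, 0.707, 0.013]
wrist_force: [-0.7, 0.6, -1.4]
finger_gap: 0.0574
```

```bash
sed -i 's/^R=plan.*/R=plan([.5345,-.2525,.192],92.2)/' look.py; python3 look.py w5;python3 - <<'E'
from h import *
im=camera('scene')[:,:,::-1]
t=camera('top')[:,:,::-1];cv2.imwrite('pics/t5.png',t);cv2.imwrite('pics/s5.png',im)
a=cv2.resize(im[120:220,190:290],(400,400),interpolation=cv2.INTER_CUBIC);b=cv2.resize(t[150:250,320:420],(400,400),interpolation=cv2.INTER_CUBIC)
cv2.imwrite('pics/z5.png',np.hstack([a,b]))
E
```

```text
clock 9.275 pos [ 0.5348 -0.2532  0.2221] yaw of tool y 92.22 tilt 0.08 spin needed 0.02
shift tool cm [ 3.01  0.07 -0.03] q6 1.89 gap 0.0574 F [-0.7   0.61 -1.39]
```

View pics/w5.png

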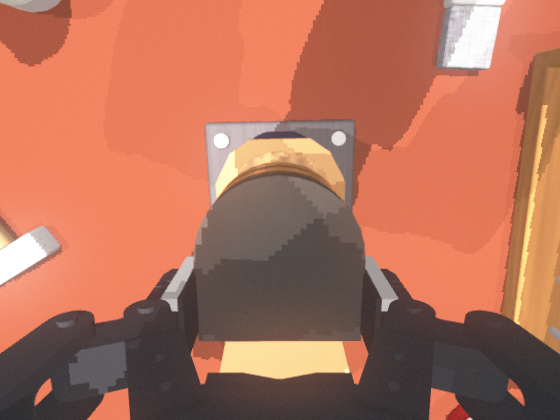

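View pics/z5.png

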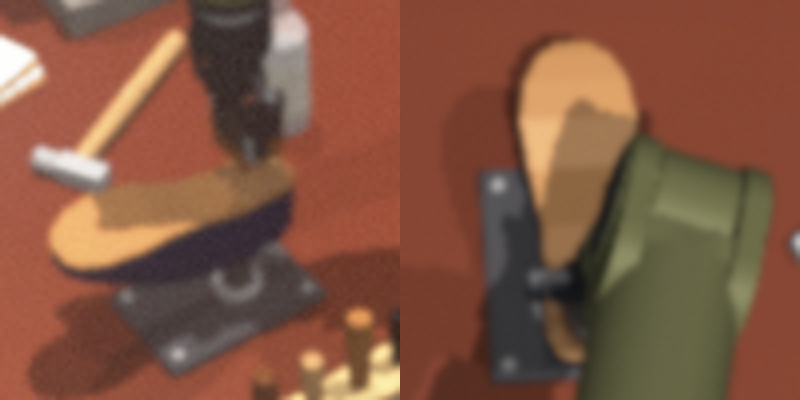

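The block is centred over the heel: the shoe edges at columns 216 and 344 lie evenly about block mid-column 280. I'll descend the last 3 cm gently.

Emit:
{"op": "step_arm", "data": {"steps": [[[0.4,0.1,0,0],[0.8,0,0,0],[0.8,0,0,0],[0.6,0,0,0],[0.3,0,0,0],[0,0,0,0],[0,0,0,0],[0,0,0,0],[0,0,0,0]]]}}

```text
clock: 10.55
position: [0.5344, -0.2521, 0.1925]
tcp_rot: [0.707, -0.014, 0.707, 0.014]
wrist_force: [-0.8, 0.6, -1.6]
finger_gap: 0.0569
```

```bash
python3 look.py w6;python3 - <<'E'
from h import *
im=camera('scene')[:,:,::-1]
t=camera('wrist')[:,:,::-1]
m=camera_model('scene')
# expected patch outlines: seat plane & underside, drawn for reading only
a=cv2.resize(im[130:200,215:285],(560,560),interpolation=cv2.INTER_CUBIC)
cv2.imwrite('pics/z6.png',a)
plan([.5345,-.2525,.192],92.2)
E
```

```text
clock 10.55 pos [ 0.5344 -0.2521  0.1925] yaw of tool y 92.22 tilt 0.02 spin needed 0.02
shift tool cm [ 0.05 -0.04  0.  ] q6 1.88 gap 0.0569 F [-0.77  0.6  -1.64]
clock 10.7 pos [ 0.5344 -0.2521  0.1924] yaw of tool y 92.23 tilt 0.01 spin needed 0.03
shift tool cm [ 0.04 -0.05  0.01] q6 1.88 gap 0.057 F [ 0.29 -0.69 -1.52]
```

View pics/w6.png

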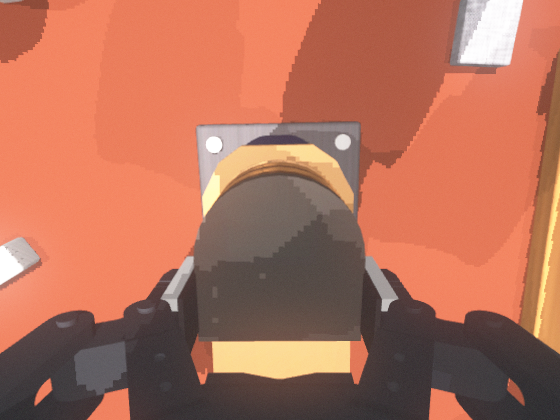

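View pics/z6.png

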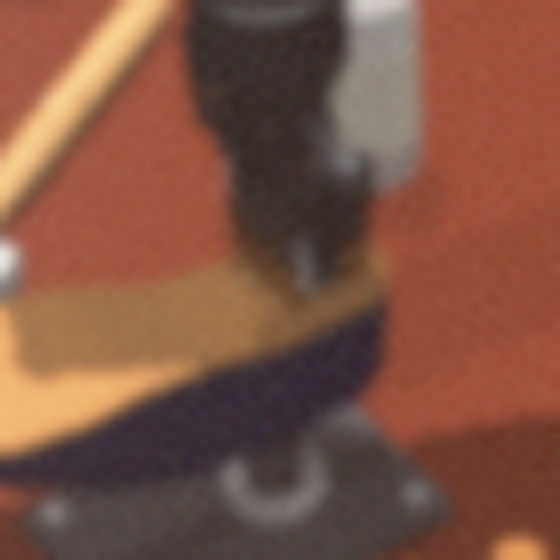

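The block hovers over the seat with shoe margin visible evenly around the round end. One numerical check of the rear margin and height follows.

Run:
```python
from h import *
w4=dict(np.load('pics/w4.npz'));w6=dict(np.load('pics/w6.npz'))
r=plane(w4,[[280,48.5]],.15)[0];print('shoe rear',r,'predicted in w6',proj(w6,r))
c=np.array([.5344,-.2521,0])-.013*np.array([.999,.038,0])
for z in (.157,.162,.167):
    print(z,proj(w6,c-.03*np.array([.999,.038,0])+[0,0,z]))
im=cv2.imread('pics/w6.png');cv2.imwrite('pics/w6z.png',cv2.resize(im[120:220,190:370],None,fx=4,fy=4,interpolation=cv2.INTER_CUBIC))
```

```text
shoe rear [ 0.48573933 -0.25188344  0.15      ] predicted in w6 [[284.05826144 144.51140185]]
0.157 [[279.24508899 159.76872541]]
0.162 [[279.2469234  161.40779679]]
0.167 [[279.2488783  163.15431588]]
```

View pics/w6z.png

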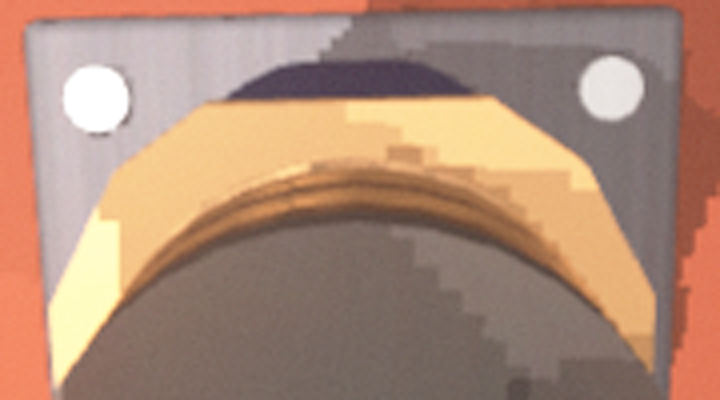

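The shoe's rear edge is at row 144.7 (predicted 144.5). The block's lower rim is at row 162 (predicted 161.4 at z = 0.162). Everything agrees, so I'm handing in.

```bash
python3 -c "
from rig import *
print(finish_job());s=read_state();print(s['clock'],s['position'],s['finger_gap'])"
```

```text
the job is handed in; nothing more can be done
None
the job is handed in; nothing more can be done
```

I picked up the taller block across its flats and carried it over the rack with its underside at about z = 0.28 m. I handed in with it still held over the heel seat; finishing gives no verdict.

**Last checks:**
- **Centring:** by calculation the block is within about 1 mm of the seat centre.
- **Direction:** the straight edge points to the toe. The block's yaw is about 2.2°; the shoe read between 1.1° and 4.1°, so the block is square to within about 2°.
- **Height:** the underside is about 12 mm above the seat. The wrist picture agrees: the shoe's rear edge is at row 144.7 (predicted 144.5) and the block's lower rim at row 162 (predicted 161.4).
- **Hold:** the fingers stayed at about 57 mm on the block, tool tilt was below 0.1°, and wrist force showed no sign of touching the shoe.

**Disagreements:**
- **Seat position:** the first rough reading from the top camera put the seat about 5 mm nearer the robot than the wrist view did. I used the wrist view because its patch size (59.5 × 57.5 mm) matched the description, and so did the distance to the toe.
- **Which block is taller:** one early outline measurement suggested the other block. Comparing the top corners between the wrist and scene views settled it before I gripped anything.

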